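# Set out the gift-wrap display on the counter board

### The job

Set out the gift display on the pale wooden board. Put the dark gift box centred on the wooden plinth with its long side along the plinth's long side, and the teal ribbon spool flat and centred on top of the box; stand the stamp with the light wooden handle on the board half-way between the plinth and the bell, the long side of its block parallel to the board's long sides; and lay the ink tin on the board straight behind the stamp (towards the board's back edge, where the dark strip is), leaving a gap of about 35 mm between the two. Leave the dark-handled stamp and the roll of tape where they are.

Things in the scene. Friction and masses are not known exactly. Their poses are not given: they have to be found in the camera images.
- board: Pale wooden board fixed to the table, 200 mm (its x) by 340 mm (its y), top 8 mm above the table. Origin: centre of its underside. +x points to its back edge (away from the robot within 0.2 rad), with a flush dark inlaid strip along it; +y to the robot's left. Plinth and bell stand on it, one left, one right (either way round), 120 mm from its centre line, 25 mm in front of its centre.
- plinth: Low wooden plinth fixed on the board, 104 mm (its x, long side) by 78 mm (its y) by 30 mm high, so that its top is 38 mm above the table. Origin: centre of its underside, on the board's top (8 mm above the table). It is turned up to 0.2 rad on the board.
- bell: Brass counter bell with a black foot, fixed on the board, 84 mm across and 66 mm high. Origin: centre of its underside, on the board's top.
- gift_box_mid (a point): Centre of the loose dark gift box (grey lid, dark brown bottom; lid fixed on), 62 mm (its x, short side) by 85 mm (its y, long side) by 50 mm high, 0.11 kg; the point is half-way up, 25 mm above its underside. Axes those of the box, z up.
- spool_mid (a point): Centre of the loose spool of teal ribbon, lying flat: a disc 60 mm in diameter and 24 mm high, grasped across its rim; the point is half-way up, 12 mm above its underside. A soft loose end of ribbon, which does not hinder the fingers, sticks out about 20 mm on its +x side.
- stamp_mid (a point): Centre of the loose rubber stamp with the LIGHT wooden handle, upright, 74 mm high: a block 35 mm (its x) by 50 mm (its y) by 22 mm high, a neck 22 mm thick up to 40 mm, a turned handle 26 mm thick from 40 to 74 mm above its underside, by which it is held. The point is on its upright axis, 37 mm above its underside. Axes those of the block.
- ink_tin_mid (a point): Centre of the loose round ink tin (pale, with a metal lid), lying flat, 62 mm in diameter and 20 mm high; the point is half-way up, 10 mm above its underside.
- dark_stamp_mid (a point): Centre of a loose rubber stamp with a DARK handle and a square block 40 by 40 mm, 74 mm high, standing upright: not wanted, to be left alone. The point is 37 mm above its underside.
- tape_roll_mid (a point): Centre of a loose violet-blue roll of paper tape lying flat, 54 mm in diameter, 15 mm high: not wanted, to be left alone. The point is half-way up.
Not all that is in view belongs to the job. Leave any green or pink look-alike of the part that bears ink_tin_mid alone. What is shaped like the part that bears gift_box_mid but red is not meant.

How it is judged (in metres and radians):
At the end, for the whole second after the job is handed in: Box on plinth within 12 mm and 0.15 rad; spool flat on box within 12 mm; light-handled stamp upright half-way between plinth and bell within 12 mm, parallel to board within 0.2 rad; tin on board behind it, centres 68-99 mm apart, within 18 mm of the centre line; other stamp and tape unmoved (20 mm) (horizontal distance between gift_box_mid and plinth below 0.012 m and z of gift_box_mid in the frame of plinth between 0.051 and 0.059 m and angle between the y axis of gift_box_mid and the x axis of plinth, either way round below 0.15 rad and angle between each of gift_box_mid, spool_mid, stamp_mid, ink_tin_mid's own z axis and vertical below 0.08 rad and horizontal distance between spool_mid and gift_box_mid below 0.012 m and z of spool_mid in the frame of gift_box_mid between 0.033 and 0.041 m and x of stamp_mid in the frame of board between -0.038 and -0.012 m and y of stamp_mid in the frame of board between -0.012 and 0.012 m and z of stamp_mid in the frame of board between 0.041 and 0.049 m and angle between the y axis of stamp_mid and the y axis of board, either way round below 0.2 rad and horizontal distance between ink_tin_mid and stamp_mid between 0.068 and 0.099 m and x of ink_tin_mid in the frame of board above 0.03 m and y of ink_tin_mid in the frame of board between -0.018 and 0.018 m and z of ink_tin_mid in the frame of board between 0.014 and 0.022 m and distance of each of dark_stamp_mid, tape_roll_mid from where it was at the start of the episode below 0.02 m and angle between dark_stamp_mid's own z axis and vertical below 0.1 rad); the robot touches nothing.
It fails at once if the gift box was tipped over (angle between gift_box_mid's own z axis and vertical above 0.7 rad).
It fails at once if the dark-handled stamp was carried off or knocked away (distance of dark_stamp_mid from where it was at the start of the episode above 0.04 m).
It fails at once if the roll of tape was carried off or knocked away (distance of tape_roll_mid from where it was at the start of the episode above 0.04 m).
It also fails if it takes over 136 s, if anything falls off the work surface, if the arm or the gripper's body presses on something with over 40 N, if the wrist force passes 120 N, or if a joint passes its speed limit or range.

### The arm

A 6-joint arm with a two-finger parallel gripper is mounted at the origin on a cart in front of the work surface, level with it; the furniture and walls round the work are solid. World frame = base frame: x ahead of the robot, y to its left, z up, the work surface at z = 0. Lengths are in m, angles in degrees, forces in N, time in s.
With the tool pointing down it reaches from about 0.375 to 0.9 m from the base axis. Payload 3.1 kg.
Tool frame: the origin (TCP) lies at the very end of the fingers, on their centre line; the grasp point (between the pads) lies 19 mm behind it; z points along the fingers, y is the line along which they close (so a half turn about z gives the same grasp; the last joint's range is limited). The gripper opens to 87 mm and grips with 3 to 60 N. Pads are 19 mm wide; open, the fingers measure 117 mm over their backs; the gripper's body (75 mm by 190 mm) begins 51 mm behind the grasp point.
Start: joints at [63.34, 30.224, 82.088, -0, 67.689, -10.227], TCP at [0.177, 0.599, 0.223] pointing down, gripper open.
Joint ranges: [-176.69, 176.69], [-43.24, 126.21], [12.49, 139.97], [-82, 262], [0, 151.66], [-163.58, 163.58]. Speed limits (degrees/s): [159.86, 159.86, 180, 180, 180, 180].

### API

Orientations are given as a 3x3 rotation matrix whose columns are the frame's x, y, z axes.
In Python, from rig import bot, imaging gives the robot as it stands.
- The arm moves only by the tool drive_tool, never from a script. Its argument "deltas" is text: rows parted by semicolons, each of 5 numbers parted by spaces: the finger opening in mm, from 0 to 87, then the shift along the world's x, y, z in mm, then the turn about the world's z in rad. In form: jaw dx dy dz twist; .... A call has 1 to 12 rows; each row is the pose to reach, as a shift and turn from the pose commanded when the call began; what a row does not reach only later rows make up. A row lasts 1/10 s, in which the tool goes at most 50 mm and 8.59 degrees, less where a joint would pass 70% of its speed; a pose out of reach is approached as far as the arm can. A call with a gripper value outside its range is refused whole. The fingers move at their own pace and stop on an object; the grip force is fixed at half the most. Time passes only in rows, so rows that repeat a pose let the fingers close. It gives the time, the measured TCP pose, the force, the opening and the grip force at its end, in the units of the state.
- bot.read_state(): the state, without advancing time (a new reading comes with each control period).
- imaging.capture(name): name is "scene" or "side" or "wrist"; returns the picture (384x512x3 uint8, red, green, blue); there is no depth.
- imaging.camera_model(name): a dict with "fx", "fy", "cx", "cy" (pixels), "T" (4x4, takes a point from camera to world coordinates). Camera axes: x right, y down, z forward; pixel columns grow to the right and rows downward; lengths in m; the calibration is good to about 2 mm. A picture is of the moment at which its call begins: read the wrist's pose just before it. camera_model takes no time and is no camera call; for the wrist camera it gives the pose at the moment of the call.
- bot.hand_in(): hands the job in; it is judged then, once.
The state is a dict: "time_s": time; "joint_positions": joint angles; "qvel": joint speeds; "tau": joint torques, N m; "position": TCP position; "tcp_rot": TCP orientation; "force": force on the tool from outside, world axes, zero at the start; "moment": the same for the moment, N m; "opening": opening from 0.0 (shut) to 1.0 (fully open); "grasp_force": force on a finger pad.
Only numpy, scipy, OpenCV 4.12 (cv2) and the standard library are available. Lean on these libraries where they do the work, as an engineer would, in place of code of your own. Each camera call takes 0.05 s, during which the arm holds its last target. There are 200 camera calls.

## Working session

There is one attempt and no reset: what is moved stays moved. The work goes in short steps, Python scripts to look and compute and a tool call to move; the robot and the scene stay as the last step left them, time stands still between calls to the robot, and variables do not carry over. Pictures are saved under pics/ and viewed, at most 14 in all, crops included, and the job is handed in when it is done.

Besides the shell and the picture viewer there is one more tool, called as a command line: name --argument value ..., lists and objects as JSON in quotes. drive_tool: Moves the arm, as the interface text tells. Its arguments: {"type":"object","properties":{"deltas":{"type":"string"}},"required":["deltas"]}

```bash
ls; mkdir -p pics; python3 - <<'E'
from rig import bot, imaging
import cv2, numpy as np
s=bot.read_state(); print(s['time_s'],s['position'],s['tcp_rot'],s['opening'])
for n in ['scene','side','wrist']:
    im=imaging.capture(n); cv2.imwrite(f'pics/{n}0.png',im[:,:,::-1])
    m=imaging.camera_model(n); print(n,m['fx'],m['cx'],m['cy'],np.round(m['T'],3).tolist())
a=[cv2.imread(f'pics/{n}0.png') for n in ['scene','side']]
E
```

```text
pics
0.0 [0.17644531 0.59883273 0.22157673] [[-9.59159812e-01  2.82863168e-01 -9.39295875e-04]
 [ 2.82864501e-01  9.59157963e-01 -1.91760861e-03]
 [ 3.58512271e-04 -2.10498657e-03 -9.99997720e-01]] 1.001983854810189
scene 447.8708016824046 267.91157850616077 189.77682250770718 [[0.678, -0.478, 0.559, -0.502], [-0.735, -0.434, 0.521, -0.864], [-0.006, -0.764, -0.646, 1.186], [0.0, 0.0, 0.0, 1.0]]
side 430.2472975552347 257.6250035560387 188.19696576630704 [[-0.967, -0.157, 0.2, 0.21], [-0.254, 0.613, -0.748, 1.078], [-0.006, -0.774, -0.633, 0.934], [0.0, 0.0, 0.0, 1.0]]
wrist 325.6785560564621 260.8079645199827 196.24991754789107 [[0.283, 0.93, 0.235, 0.112], [0.959, -0.274, -0.071, 0.619], [-0.002, 0.246, -0.969, 0.385], [0.0, 0.0, 0.0, 1.0]]
```

View pics/scene0.png

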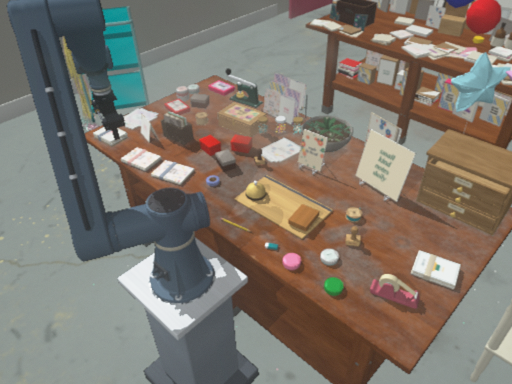

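View pics/side0.png

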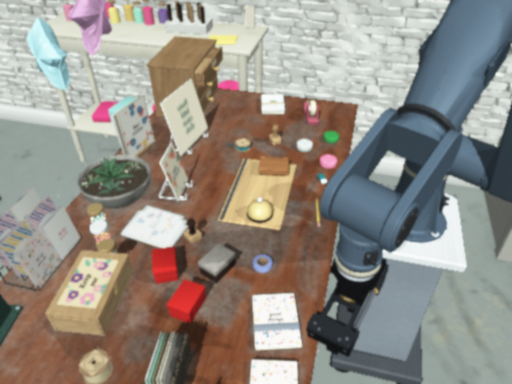

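The scene view shows the bell at (255,190), the plinth at (302,216) and the light stamp at (353,238). It also shows the dark stamp at (260,158), the white tin at (330,257) with pink and green look-alikes at (291,261) and (333,287), and the tape at (213,181). The grey box is at (226,158), next to red boxes at (209,145) and (241,144). The spool could be either (355,214) or (271,245), so I'll check that in a close crop.

```bash
python3 - <<'E'
import cv2
a=cv2.imread('pics/scene0.png')[130:305,190:390]; cv2.imwrite('pics/c1.png',cv2.resize(a,None,fx=3.4,fy=3.4,interpolation=cv2.INTER_CUBIC))
a=cv2.imread('pics/side0.png')[90:320,140:350]; cv2.imwrite('pics/c2.png',cv2.resize(a,None,fx=2.6,fy=2.6,interpolation=cv2.INTER_CUBIC))
E
```

```text
(no output)
```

View pics/c1.png

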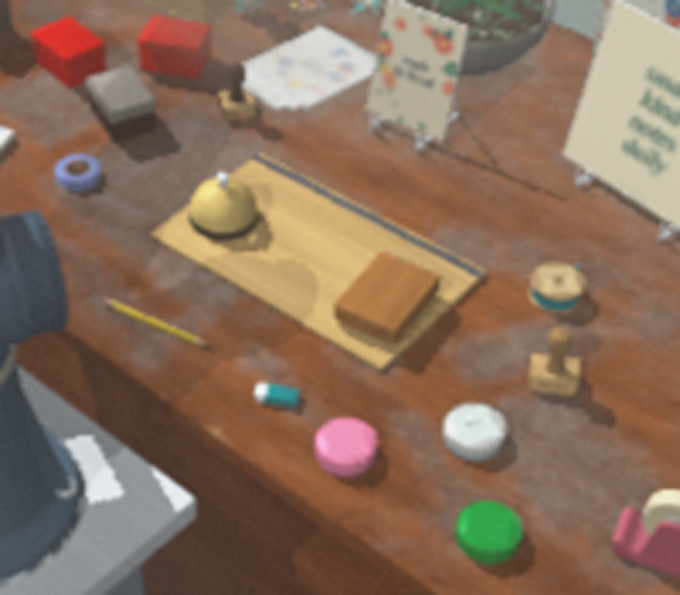

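View pics/c2.png

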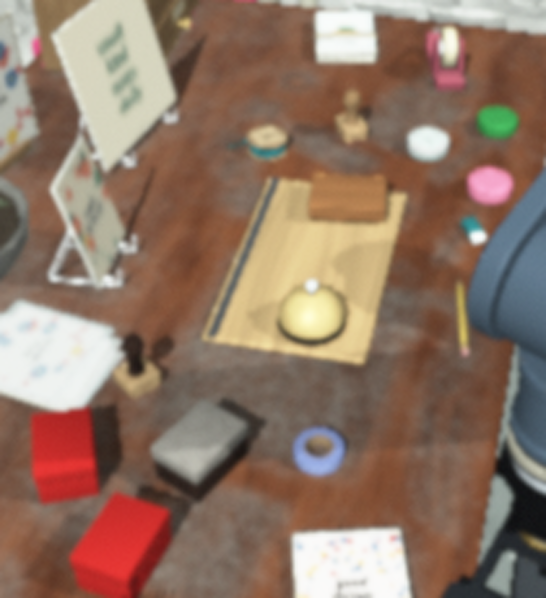

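The spool is the tan-flanged disc with a teal rim at (355,214); (271,245) is only an eraser. The box to take is the grey one at (226,158), the stamp is the one at (353,238) and the tin is the white one at (330,257). Next I'll get rough positions from both views.

```bash
cat > h.py <<'E'
import numpy as np, cv2
from rig import bot, imaging
def ray(m,u,v):
    d=np.array([(u-m['cx'])/m['fx'],(v-m['cy'])/m['fy'],1.0]); T=np.array(m['T'])
    return T[:3,3],T[:3,:3]@d
def plane(m,u,v,z):
    o,d=ray(m,u,v); return (o+d*(z-o[2])/d[2])[:2]
def pix(m,p):
    T=np.array(m['T']); c=T[:3,:3].T@(np.array(p)-T[:3,3]); return m['fx']*c[0]/c[2]+m['cx'],m['fy']*c[1]/c[2]+m['cy']
E
python3 - <<'E'
from h import *
A=imaging.camera_model('scene');B=imaging.camera_model('side')
f=lambda u,v,z:np.round(plane(A,190+u/3.4,130+v/3.4,z),3)
g=lambda u,v,z:np.round(plane(B,140+u/2.6,90+v/2.6,z),3)
for n,a,b,z in [('box top',(118,90),(203,440),.05),('spool top',(559,280),(268,136),.024),('stamp tip',(559,335),(352,96),.07),('tin',(475,425),(428,138),.02),('tape',(78,168),(319,446),.015),('dark',(236,75),(133,345),.07),('bell',(223,178),(312,286),.074),('plinth',(387,290),(348,196),.038),('b1',(258,154),(268,180),.008),('b2',(486,271),(206,338),.008),('b3',(383,368),(362,362),.008),('b4',(152,234),(407,193),.008)]: print(n,f(*a,z),g(*b,z))
E
```

```text
box top [0.519 0.341] [0.517 0.352]
spool top [ 0.627 -0.259] [ 0.624 -0.254]
stamp tip [ 0.513 -0.33 ] [ 0.513 -0.321]
tin [ 0.395 -0.316] [ 0.395 -0.313]
tape [0.406 0.296] [0.405 0.301]
dark [0.623 0.233] [0.63  0.256]
bell [0.461 0.099] [0.461 0.114]
plinth [ 0.473 -0.136] [ 0.471 -0.119]
b1 [0.582 0.157] [ 0.599 -0.168]
b2 [ 0.599 -0.181] [0.58  0.164]
b3 [ 0.403 -0.19 ] [0.39  0.157]
b4 [0.387 0.146] [ 0.401 -0.186]
```

View pics/wrist0.png

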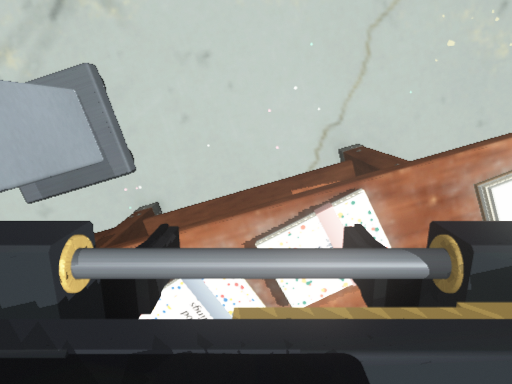

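The wrist picture shows only cards and the table edge, and the hand hides everything below row 215. I'll go over the box for a close look.

drive_tool --deltas "87 20 -10 40 0;87 60 -40 80 0;87 110 -70 90 0;87 150 -100 90 0;87 190 -130 90 0;87 230 -155 90 0;87 270 -180 90 0;87 310 -210 90 0;87 350 -240 90 0;87 400 -270 90 0;87 400 -270 90 0;87 400 -270 90 0"

```text
time_s: 1.35
position: [0.5795, 0.327, 0.3115]
tcp_rot: [[-0.958, 0.287, -0.0], [0.287, 0.958, -0.001], [-0.0, -0.001, -1.0]]
force: [-0.1, 0.0, 0.3]
opening: 1.001
grasp_force: 0.0
```

```bash
python3 - <<'E'
from h import *
import json
s=bot.read_state(); m=imaging.camera_model('wrist'); im=imaging.capture('wrist')
print(s['time_s'],s['position'],s['joint_positions'])
cv2.imwrite('pics/w1.png',im[:,:,::-1]); json.dump({k:np.array(v).tolist() for k,v in m.items()},open('w1.json','w'))
E
```

```text
1.35 [0.5795203  0.32695119 0.31150405] [ 1.98428057e+01  2.90859629e+01  6.94663872e+01 -3.29165646e-02
  8.14706036e+01 -5.34578153e+01]
```

View pics/w1.png

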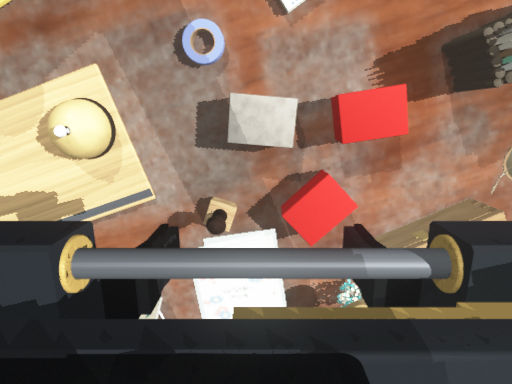

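The wrist view shows the grey box top at corners of about (230,94), (298,97), (294,147) and (228,143). The tape is at (204,42), the dark stamp at (218,215), and the bell and the board's back-left corner (154,198) are visible too. I'll measure the box and the board's edges.

```bash
cat >> h.py <<'E'
import json
def load(n):
    m=json.load(open(n+'.json')); return cv2.imread(f'pics/{n}.png'),m
def snap(n):
    s=bot.read_state(); m=imaging.camera_model('wrist'); im=imaging.capture('wrist')
    cv2.imwrite(f'pics/{n}.png',im[:,:,::-1]); json.dump({k:np.array(v).tolist() for k,v in m.items()},open(n+'.json','w'))
    print(round(s['time_s'],2),np.round(s['position'],4),np.round(s['joint_positions'],1)); return im[:,:,::-1].copy(),m
def blob(mask,m,seed,z):
    "component at seed -> contour projected to plane z (mm) and its min-area rectangle"
    n,l,st,c=cv2.connectedComponentsWithStats(mask.astype(np.uint8)); k=l[seed[1],seed[0]]
    assert k>0,'seed off mask'
    cs,_=cv2.findContours((l==k).astype(np.uint8),cv2.RETR_EXTERNAL,cv2.CHAIN_APPROX_NONE)
    c=max(cs,key=cv2.contourArea)[:,0]; P=np.array([plane(m,u,v,z) for u,v in c],np.float32)*1000
    r=cv2.minAreaRect(P); return P,r,c
E
python3 - <<'E'
from h import *
im,m=load('w1'); h=cv2.cvtColor(im,cv2.COLOR_BGR2HSV)
mask=(h[...,1]<60)&(h[...,2]>110)
P,r,c=blob(cv2.morphologyEx(mask.astype(np.uint8),cv2.MORPH_OPEN,np.ones((5,5))),m,(262,120),.05)
print('box',r,c.min(0),c.max(0))
for n,p,z in [('corner1',(230,94),.05),('c2',(298,97),.05),('c3',(294,147),.05),('c4',(228,143),.05),('boardBL',(154,198),.008),('board FL',(97,64),.008),('strip end',(0,222),.008),('tape',(204,42),.015),('dark',(218,218),.074),('belltop',(62,130),.074)]: print(n,np.round(plane(m,*p,z),4))
E
```

```text
box ((523.9207763671875, 346.57147216796875), (87.89961242675781, 64.33495330810547), 69.6926498413086) [228  93] [299 147]
corner1 [0.4817 0.3166]
c2 [0.5096 0.3968]
c3 [0.568  0.3757]
c4 [0.5385 0.2953]
boardBL [0.586 0.16 ]
board FL [0.3905 0.1546]
strip end [ 0.5542 -0.0766]
tape [0.4077 0.3017]
dark [0.6248 0.2559]
belltop [0.4647 0.1109]
```

drive_tool --deltas "87 -10 -40 0 -0.12;87 -20 -80 0 -0.25;87 -30 -120 0 -0.38;87 -35 -160 0 -0.51;87 -40 -200 0 -0.64;87 -45 -240 0 -0.77;87 -50 -280 0 -0.9;87 -60 -330 0 -1.03;87 -70 -380 0 -1.16;87 -80 -430 0 -1.28;87 -80 -450 0 -1.28;87 -80 -450 0 -1.28"

```text
time_s: 2.6
position: [0.4962, -0.1215, 0.3127]
tcp_rot: [[-0.002, 1.0, 0.0], [1.0, 0.002, -0.0], [-0.0, 0.0, -1.0]]
force: [0.4, 0.3, -0.6]
opening: 0.998
grasp_force: 0.0
```

```bash
python3 -c "
from h import *
snap('w2')"
```

```text
2.6 [ 0.4962 -0.1215  0.3127] [-26.3  15.5  91.4   0.   73.1 -26.4]
```

View pics/w2.png

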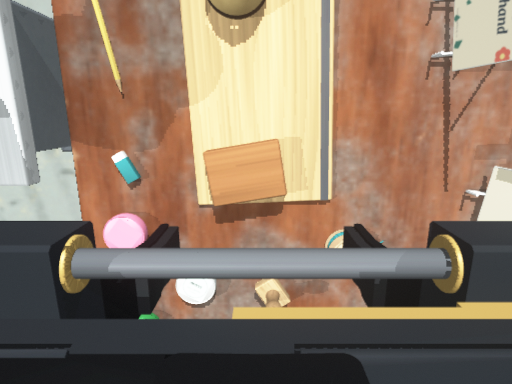

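drive_tool --deltas "87 0 -40 0 0;87 0 -80 0 0;87 0 -120 0 0;87 0 -160 0 0;87 0 -200 0 0;87 0 -240 0 0;87 0 -240 0 0;87 0 -240 0 0"

```text
time_s: 3.45
position: [0.4974, -0.3584, 0.312]
tcp_rot: [[-0.005, 1.0, -0.001], [1.0, 0.005, 0.003], [0.003, -0.001, -1.0]]
force: [-0.2, 0.9, -0.4]
opening: 1.0
grasp_force: 0.0
```

```bash
python3 -c "
from h import *
snap('w3')"
```

```text
3.45 [ 0.4974 -0.3584  0.312 ] [-46.2  24.5  77.4   0.1  78.3 -46.6]
```

View pics/w3.png

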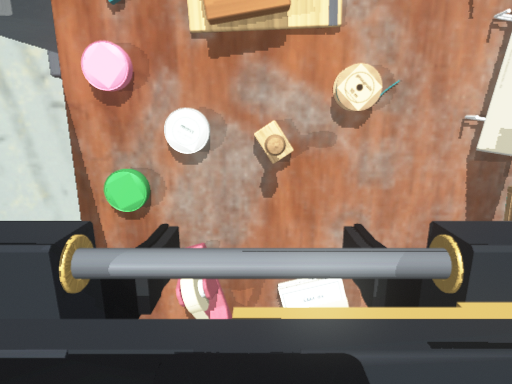

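w2 shows the plinth top with corners at about (204,152), (278,139), (286,190) and (212,205), and the board's right end at (198,207) to (330,200). w3 shows the tin at (187,131), the stamp handle at (275,145) on its block, and the spool at (358,88) with its ribbon end pointing right.

```bash
python3 - <<'E'
from h import *
im,m=load('w2'); h=cv2.cvtColor(im,cv2.COLOR_BGR2HSV)
for p in [(245,170),(245,200),(220,120),(325,100),(187,100),(150,100)]: print(p,h[p[1],p[0]])
Q=[(204,152),(278,139),(286,190),(212,205)]; P=np.array([plane(m,*q,.038) for q in Q])*1000
print('plinth',P.mean(0).round(1),np.linalg.norm(P[1]-P[0]),np.linalg.norm(P[2]-P[1]),np.degrees(np.arctan2(*(P[1]-P[0]+P[2]-P[3])[::-1])))
for q in [(330,200),(198,207),(183,0),(332,0)]: print('board',(plane(m,*q,.008)*1000).round(1))
im,m=load('w3'); h=cv2.cvtColor(im,cv2.COLOR_BGR2HSV)
for p in [(187,131),(358,70),(345,95),(262,140),(275,145),(240,60),(230,120)]: print(p,h[p[1],p[0]])
mt=(h[...,1]<70)&(h[...,2]>130); _,r,c=blob(mt,m,(187,131),.02); print('tin',r)
ms=(h[...,1]<130)&(h[...,2]>150); ms=cv2.morphologyEx(ms.astype(np.uint8),cv2.MORPH_OPEN,np.ones((5,5)))
for n,s,z in [('spool',(345,95),.024),('stampblk',(262,140),.022)]:
    try: P,r,c=blob(ms,m,s,z); print(n,r,c.min(0),c.max(0))
    except AssertionError as e: print(n,e)
print('handle',plane(m,275,145,.074), 'blk',[ (plane(m,*q,.022)*1000).round(1).tolist() for q in [(254,137),(274,122),(292,147),(272,163)]])
cv2.imwrite('pics/w3c.png',cv2.resize(im[60:180,150:410],None,fx=3,fy=3,interpolation=cv2.INTER_CUBIC))
E
```

```text
(245, 170) [ 15 131 227]
(245, 200) [ 14 136 206]
(220, 120) [ 25  59 252]
(325, 100) [120   2 134]
(187, 100) [ 11 120 161]
(150, 100) [ 10 137 149]
plinth [ 474.6 -131.4] 100.56514028258705 70.61129921957294 10.931683097098565
board [ 599.3 -178.6]
board [ 402.4 -189.7]
board [395.9  87.3]
board [587.5  87.5]
(187, 131) [ 60   1 255]
(358, 70) [ 26  23 254]
(345, 95) [ 26  27 252]
(262, 140) [ 23  63 249]
(275, 145) [ 19  89 237]
(240, 60) [ 10 115 179]
(230, 120) [ 10  95 182]
tin ((433.15557861328125, -382.9120178222656), (135.335205078125, 203.715576171875), 1.674608588218689)
spool ((528.9459838867188, -318.02349853515625), (565.5972290039062, 329.12188720703125), 0.3113180696964264) [78  0] [511 247]
stampblk ((529.0863647460938, -318.14239501953125), (568.1018676757812, 330.5793151855469), 0.31131982803344727) [78  0] [511 247]
handle [ 0.51444537 -0.32753719] blk [[487.7, -321.5], [514.8, -301.3], [540.2, -334.9], [512.9, -357.3]]
```

View pics/w3c.png

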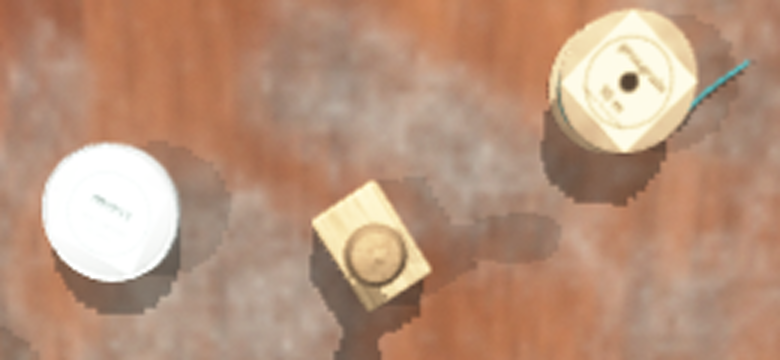

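The crop shows the tin centred at (110,211), the stamp block with corners at (373,180), (312,222), (432,268) and (374,311), its handle at (375,254), and the spool's hole at (628,82).

```bash
python3 - <<'E'
from h import *
im,m=load('w3'); f=lambda x,y,z:plane(m,150+x/3,60+y/3,z)*1000
print('tin',f(110.5,211.5,.02),np.linalg.norm(f(42,211,.02)-f(179,211,.02)))
B=np.array([f(*q,.022) for q in [(373,180),(312,222),(374,311),(432,268)]]);print('blk',B.mean(0),[np.linalg.norm(B[i]-B[(i+1)%4]) for i in range(4)],np.degrees(np.arctan2(*(B[1]-B[2]+B[0]-B[3])[::-1])))
print('handle',f(375,254,.073)); print('spool',f(628,82,.024))
im,m=load('w2'); h=cv2.cvtColor(im,cv2.COLOR_BGR2HSV)
# board edges: saturation/brightness against table
b=cv2.morphologyEx(((h[...,2]>210)|((h[...,1]<30)&(h[...,2]<200))).astype(np.uint8),cv2.MORPH_OPEN,np.ones((3,3)))
L=[];R=[]
for v in range(40,136,4):
    row=b[v]; k=np.flatnonzero(row[170:345])+170; L.append(plane(m,k[0]-.5,v,.008)); R.append(plane(m,k[-1]+.5,v,.008))
for n,X in (('front',L),('back',R)):
    X=np.array(X)*1000; vx,vy,x,y=cv2.fitLine(X.astype(np.float32),cv2.DIST_HUBER,0,.01,.01).ravel(); print(n,x,y,np.degrees(np.arctan2(-vx/vy,1)), np.abs((X-[x,y])@[-vy,vx]).max())
E
```

```text
tin [ 395.38029283 -313.30002417] 62.715121748358605
blk [ 515.65115681 -328.07857022] [np.float64(33.392683703053635), np.float64(49.98561485574792), np.float64(33.26163278837866), np.float64(48.295067263037375)] 125.31408924209657
handle [ 514.48180608 -327.22241786]
spool [ 626.60464914 -256.069864  ]
front 394.90192 -4.0087094 1.835324 0.9557539906273518
back 593.9078 -17.97127 2.6810994 0.9978762338256235
```

drive_tool --deltas "87 9 15 -40 0.13;87 18 33 -80 0.26;87 18 33 -120 0.39;87 18 33 -150 0.52;87 18 33 -180 0.61;87 18 33 -190 0.61;87 18 33 -190 0.61;87 18 33 -190 0.61"

```text
time_s: 4.3
position: [0.5158, -0.3271, 0.1239]
tcp_rot: [[-0.576, 0.817, 0.002], [0.817, 0.576, -0.001], [-0.002, 0.001, -1.0]]
force: [0.6, -0.0, 0.4]
opening: 0.998
grasp_force: 0.0
```

drive_tool --deltas "87 -1 0 -30 0;87 -1 0 -60 0;87 -1 0 -85 0;87 -1 0 -85 0;60 -1 0 -85 0;30 -1 0 -85 0;5 -1 0 -85 0;0 -1 0 -85 0;0 -1 0 -85 0;0 -1 0 -85 0;0 -1 0 -85 0;0 -1 0 -85 0"

```text
time_s: 5.5
position: [0.5137, -0.3275, 0.0375]
tcp_rot: [[-0.576, 0.817, -0.0], [0.817, 0.576, 0.0], [0.0, -0.0, -1.0]]
force: [0.4, -0.1, -0.5]
opening: 0.355
grasp_force: 0.0
```

drive_tool --deltas "0 0 0 0 0;0 0 0 0 0;0 0 0 0 0;0 0 0 0 0;0 0 0 30 0;0 0 0 70 0;0 0 0 110 0;0 0 0 150 0;0 0 0 150 0;0 0 0 150 0"

```text
time_s: 6.5
position: [0.514, -0.3277, 0.1886]
tcp_rot: [[-0.576, 0.817, 0.002], [0.817, 0.576, -0.002], [-0.002, 0.0, -1.0]]
force: [-1.3, 0.3, -0.3]
opening: 0.265
grasp_force: 29.6
```

```bash
python3 -c "
from h import *
snap('w4'); s=bot.read_state(); print(s['opening']*87,s['grasp_force'])"
```

```text
6.5 [ 0.514  -0.3277  0.1886] [-43.   31.2  86.4  -0.   62.2 -78.2]
23.306341207866488 29.645269892571378
```

drive_tool --deltas "0 -5 30 0 -0.06;0 -11 70 0 -0.12;0 -17 110 0 -0.2;0 -22 150 0 -0.28;0 -28 190 0 -0.36;0 -34 230 0 -0.44;0 -40 270 0 -0.52;0 -45 300 0 -0.576;0 -45 316 0 -0.576;0 -45 316 0 -0.576;0 -45 316 -40 -0.576;0 -45 316 -80 -0.576"

```text
time_s: 7.75
position: [0.4699, -0.0125, 0.1068]
tcp_rot: [[-0.038, 0.999, 0.003], [0.999, 0.038, -0.001], [-0.001, 0.003, -1.0]]
force: [0.2, 1.0, -0.8]
opening: 0.264
grasp_force: 29.6
```

```bash
python3 -c "
from h import *
snap('w5')"
```

```text
7.75 [ 0.4699 -0.0125  0.1068] [-15.2  29.6 110.3  -0.   39.9 -17.3]
```

View pics/w5.png

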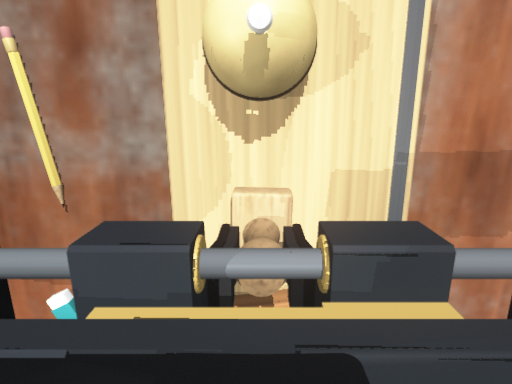

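The stamp is square to the board and in line with the bell (columns 262 and 260). I'll lower it and release.

drive_tool --deltas "0 0 0 -20 0;0 0 0 -40 0;0 0 0 -55 0;0 0 0 -60 0;0 0 0 -61 0;0 0 0 -61 0;0 0 0 -61 0;20 0 0 -61 0;45 0 0 -61 0;60 0 0 -61 0;60 0 0 -61 0;60 0 0 -61 0"

```text
time_s: 9.0
position: [0.4688, -0.0115, 0.0467]
tcp_rot: [[-0.038, 0.999, 0.0], [0.999, 0.038, -0.0], [-0.0, 0.0, -1.0]]
force: [0.3, 0.1, 0.5]
opening: 0.543
grasp_force: 0.0
```

drive_tool --deltas "60 0 0 0 0;60 0 0 30 0;60 0 0 60 0;60 0 0 100 0;60 0 0 150 0;60 0 0 200 0;60 0 -45 250 0;60 0 -90 265 0;60 0 -95 265 0;60 0 -95 265 0;60 0 -95 265 0"

```text
time_s: 10.1
position: [0.468, -0.1061, 0.311]
tcp_rot: [[-0.037, 0.999, -0.001], [0.999, 0.037, 0.001], [0.001, -0.001, -1.0]]
force: [-1.4, 0.4, -1.0]
opening: 0.689
grasp_force: 0.0
```

```bash
python3 - <<'E'
from h import *
im,m=snap('w6')
cv2.imwrite('pics/w6c.png',cv2.resize(im[0:225,120:420],None,fx=2.6,fy=2.6,interpolation=cv2.INTER_CUBIC))
E
```

```text
10.1 [ 0.468  -0.1061  0.311 ] [-26.2  12.9  95.4   0.   71.9 -28.3]
```

View pics/w6c.png

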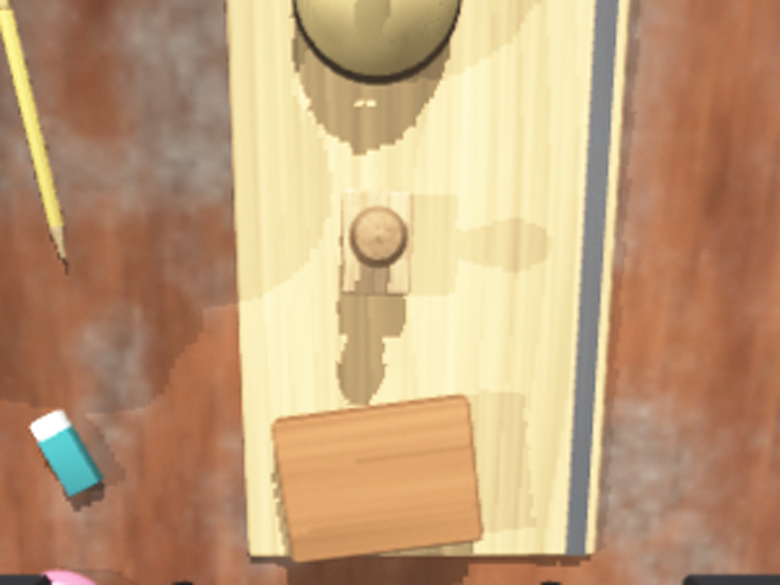

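The crop shows the stamp upright with its handle at (378,235). The plinth's top corners are at (275,422), (468,396), (482,538) and (294,560). The bell foot's rim is lowest at (378,82), and the board's right end lies along row 555.

```bash
python3 - <<'E'
from h import *
im,m=load('w6'); f=lambda x,y,z:plane(m,120+x/2.6,y/2.6,z)*1000
B=np.array([f(*q,.038) for q in [(275,422),(468,396),(482,538),(294,560)]]);print('plinth',B.mean(0),[np.linalg.norm(B[i]-B[(i+1)%4]) for i in range(4)],[np.degrees(np.arctan2(*(v)[::-1])) for v in (B[1]-B[0],B[2]-B[3],B[0]-B[3],B[1]-B[2])])
S=np.array([f(*q,.03) for q in [(343,193),(411,193),(410,294),(344,294)]]);print('stamp',S.mean(0),[np.linalg.norm(S[i]-S[(i+1)%4]) for i in range(4)],'handle',f(378,235,.081))
print('bell rim',f(378,82,.010),f(378,82,.018),'end',f(248,553,.008),f(592,555,.008),'edges@235',f(237,235,.008),f(610,235,.008))
E
```

```text
plinth [ 475.73651864 -132.74589753] [np.float64(100.51570315736379), np.float64(76.56432669456417), np.float64(101.83032146688448), np.float64(75.34014199149226)] [np.float64(9.787920555112501), np.float64(9.087735499661752), np.float64(98.40640164249682), np.float64(99.4067046726476)]
stamp [469.72976435 -13.41028302] [np.float64(33.638326356904855), np.float64(48.40741945205571), np.float64(33.57435799931089), np.float64(48.41320783711397)] handle [469.57529284 -12.40947643]
bell rim [467.31982094  65.45637642] [467.2947612   63.66161275] end [ 402.42866857 -184.6512652 ] [ 600.43145633 -178.52456816] edges@235 [396.24474027 -10.2180854 ] [591.97538395  -3.08313237]
```

drive_tool --deltas "87 -6 -20 0 -0.14;87 -12 -40 0 -0.28;87 -18 -60 0 -0.42;87 -24 -80 0 -0.56;87 -32 -100 0 -0.7;87 -40 -120 -30 -0.84;87 -48 -140 -70 -0.98;87 -56 -160 -110 -1.12;87 -64 -180 -150 -1.26;87 -72 -207 -190 -1.4;87 -73 -207 -230 -1.54;87 -73 -207 -240 -1.567"

```text
time_s: 11.35
position: [0.3934, -0.3101, 0.0673]
tcp_rot: [[0.999, 0.04, -0.007], [0.04, -0.999, 0.008], [-0.006, -0.009, -1.0]]
force: [-0.3, 1.1, -0.1]
opening: 1.003
grasp_force: 0.0
```

```bash
python3 - <<'E'
from h import *
s=bot.read_state(); p=s['position']*1000; R=s['tcp_rot']; print(p, np.degrees(np.arctan2(R[1][1],R[0][1])), 'need',np.array([395.4,-313.3,4])-p,s['joint_positions'][5])
E
```

```text
[ 393.39021085 -310.1243587    67.31366678] -87.68269437849163 need [  2.00978915  -3.1756413  -63.31366678] 36.60471725720495
```

drive_tool --deltas "87 0 0 -30 0;87 0 0 -55 0;87 0 0 -67 0;87 0 0 -67 0;60 0 0 -67 0;50 0 0 -67 0;45 0 0 -67 0;45 0 0 -67 0;45 0 0 -67 0;45 0 0 -67 0;45 0 0 -67 0;45 0 0 -67 0"

```text
time_s: 12.55
position: [0.3961, -0.314, 0.0054]
tcp_rot: [[0.999, 0.042, 0.001], [0.042, -0.999, -0.001], [0.001, 0.001, -1.0]]
force: [0.4, 1.1, 6.0]
opening: 0.704
grasp_force: 30.0
```

drive_tool --deltas "45 0 0 0 0;45 0 0 20 0;45 0 0 60 0;45 0 0 100 0;45 0 0 150 0;45 0 0 150 0;45 0 0 150 0"

```text
time_s: 13.25
position: [0.396, -0.3139, 0.1557]
tcp_rot: [[0.999, 0.042, 0.002], [0.042, -0.999, -0.002], [0.002, 0.002, -1.0]]
force: [0.2, 0.3, -0.7]
opening: 0.703
grasp_force: 30.0
```

drive_tool --deltas "45 15 30 0 0;45 32 60 0 0;45 50 95 0 0;45 68 130 0 0;45 86 165 0 0;45 104 200 0 0;45 122 235 0 0;45 140 270 0 0;45 157 304 0 0;45 157 304 0 0;45 157 304 -40 0;45 157 304 -80 0"

```text
time_s: 14.45
position: [0.5524, -0.0096, 0.0729]
tcp_rot: [[0.999, 0.043, -0.0], [0.043, -0.999, -0.0], [-0.0, 0.0, -1.0]]
force: [-0.6, 0.1, -1.1]
opening: 0.704
grasp_force: 30.0
```

drive_tool --deltas "45 0 0 -30 0;45 0 0 -50 0;45 0 0 -60 0;45 0 0 -62 0;45 0 0 -62 0;60 0 0 -62 0;72 0 0 -62 0;72 0 0 -62 0;72 0 0 -62 0;72 0 0 -62 0;72 0 0 -62 0;72 0 0 -62 0"

```text
time_s: 15.65
position: [0.5528, -0.0095, 0.0126]
tcp_rot: [[0.999, 0.042, 0.0], [0.042, -0.999, -0.0], [0.0, 0.0, -1.0]]
force: [-0.4, -0.5, 0.6]
opening: 0.827
grasp_force: 0.0
```

drive_tool --deltas "72 0 0 40 0;72 0 0 80 0;80 0 0 120 0.1;87 0 40 160 0.24;87 -3 80 190 0.38;87 -7 120 190 0.52;87 -11 160 190 0.66;87 -15 200 190 0.8;87 -19 240 190 0.94;87 -24 280 190 1.08;87 -29 320 190 1.18;87 -29 356 190 1.18"

```text
time_s: 16.85
position: [0.5224, 0.3483, 0.2024]
tcp_rot: [[0.339, 0.941, -0.001], [0.941, -0.339, -0.0], [-0.001, -0.001, -1.0]]
force: [1.1, -0.6, 0.1]
opening: 1.003
grasp_force: 0.0
```

drive_tool --deltas "87 0 0 -40 0;87 0 0 -70 0;87 0 0 -90 0;87 0 0 -90 0;87 0 0 -90 0"

```text
time_s: 17.35
position: [0.5238, 0.3465, 0.1126]
tcp_rot: [[0.342, 0.94, -0.0], [0.94, -0.342, -0.0], [-0.0, -0.0, -1.0]]
force: [0.7, 0.2, -0.2]
opening: 0.997
grasp_force: 0.0
```

```bash
python3 - <<'E'
from h import *
s=bot.read_state(); p=s['position']*1000; R=s['tcp_rot']; print(p, np.degrees(np.arctan2(R[1][1],R[0][1])), 'need',np.array([523.9,346.6,15])-p,s['joint_positions'][5])
snap('w7')
E
```

```text
[523.79505813 346.48022372 112.59792761] -19.99683696719795 need [  0.10494187   0.11977628 -97.59792761] 43.29793461075694
17.35 [0.5238 0.3465 0.1126] [23.3 38.2 86.9  0.  54.9 43.3]
```

View pics/w7.png

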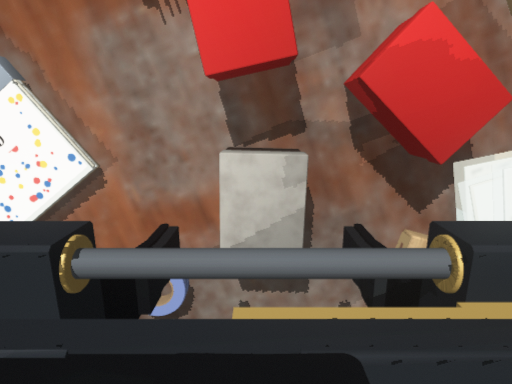

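The wrist view shows the grey box square between the fingers, at columns 220–306.

drive_tool --deltas "87 0 0 -40 0;87 0 0 -75 0;87 0 0 -97 0;87 0 0 -97 0;65 0 0 -97 0;50 0 0 -97 0;45 0 0 -97 0;45 0 0 -97 0;45 0 0 -97 0;45 0 0 -97 0;45 0 0 -97 0;45 0 0 -97 0"

```text
time_s: 18.6
position: [0.5247, 0.3469, 0.017]
tcp_rot: [[0.342, 0.94, 0.002], [0.94, -0.342, 0.001], [0.002, 0.002, -1.0]]
force: [0.0, 0.1, 6.7]
opening: 0.711
grasp_force: 29.9
```

drive_tool --deltas "45 0 0 20 0;45 0 0 60 0;45 0 0 100 0;45 0 0 140 0;45 0 0 160 0;45 0 0 160 0;45 0 0 160 0"

```text
time_s: 19.3
position: [0.523, 0.3462, 0.1749]
tcp_rot: [[0.342, 0.94, -0.001], [0.94, -0.342, -0.0], [-0.001, -0.001, -1.0]]
force: [0.6, -0.2, -1.6]
opening: 0.71
grasp_force: 29.9
```

```bash
python3 - <<'E'
from h import *
im,m=snap('w8')
cv2.imwrite('pics/w8c.png',im)
g=cv2.cvtColor(im,cv2.COLOR_BGR2HSV); print(np.round(bot.read_state()['opening']*87,1))
col=g[60:225,262]; print([(60+i,int(c[1]),int(c[2])) for i,c in enumerate(col) if i%6==0])
print('expected far edge of lid row', pix(m,(np.array(bot.read_state()['position'])+np.array(bot.read_state()['tcp_rot'])[:,0]*.0425)+[0,0,.0355]))
E
```

```text
19.3 [0.523  0.3462 0.1749] [23.3 33.5 84.3  0.  62.2 43.3]
61.9
[(60, 200, 195), (66, 200, 193), (72, 200, 181), (78, 174, 82), (84, 134, 78), (90, 128, 80), (96, 136, 79), (102, 131, 82), (108, 116, 81), (114, 108, 80), (120, 94, 81), (126, 101, 76), (132, 99, 75), (138, 86, 133), (144, 88, 134), (150, 99, 126), (156, 89, 123), (162, 93, 123), (168, 78, 46), (174, 51, 65), (180, 23, 145), (186, 19, 163), (192, 19, 161), (198, 17, 161), (204, 19, 160), (210, 16, 158), (216, 18, 154), (222, 18, 153)]
expected far edge of lid row (np.float64(260.0216429849818), np.float64(178.92402889717715))
```

drive_tool --deltas "45 -3 -35 0 -0.1;45 -7 -75 0 -0.2;45 -11 -115 0 -0.3;45 -15 -155 0 -0.4;45 -20 -200 0 -0.5;45 -24 -245 0 -0.6;45 -28 -290 0 -0.7;45 -32 -335 0 -0.8;45 -37 -380 0 -0.9;45 -42 -425 0 -1;45 -47 -465 0 -1.061;45 -47 -479 0 -1.061"

```text
time_s: 20.55
position: [0.4754, -0.1356, 0.1737]
tcp_rot: [[0.988, 0.156, -0.003], [0.156, -0.988, 0.001], [-0.003, -0.001, -1.0]]
force: [-0.4, 0.3, -1.2]
opening: 0.711
grasp_force: 29.9
```

drive_tool --deltas "45 0 0 -30 0;45 0 0 -60 0;45 0 0 -90 0;45 0 0 -105 0;45 0 0 -105 0;45 0 0 -105 0"

```text
time_s: 21.15
position: [0.4762, -0.1317, 0.0697]
tcp_rot: [[0.987, 0.161, -0.002], [0.161, -0.987, 0.001], [-0.002, -0.002, -1.0]]
force: [0.3, -0.2, -1.5]
opening: 0.714
grasp_force: 29.9
```

```bash
python3 - <<'E'
from h import *
s=bot.read_state(); p=s['position']*1000; R=s['tcp_rot']; print(p, np.degrees(np.arctan2(R[1][1],R[0][1])), 'need',np.array([475.7,-132.7,55.5])-p,s['joint_positions'][5],s['force'])
E
```

```text
[ 476.15621464 -131.74727615   69.69829792] -80.74325432076748 need [ -0.45621464  -0.95272385 -14.19829792] 52.27814721160196 [ 0.29138782 -0.24317423 -1.46012222]
```

drive_tool --deltas "45 0 -1 -8 0;45 0 -1 -13 0;45 0 -1 -15 0;45 0 -1 -15 0;60 0 -1 -15 0;75 0 -1 -15 0;87 0 -1 -15 0;87 0 -1 -15 0;87 0 -1 -15 0;87 0 -1 -15 0;87 0 -1 -15 0;87 0 -1 -15 0"

```text
time_s: 22.35
position: [0.4768, -0.1335, 0.0556]
tcp_rot: [[0.987, 0.16, 0.0], [0.16, -0.987, -0.0], [0.0, 0.0, -1.0]]
force: [-0.0, 0.8, -0.9]
opening: 1.001
grasp_force: 0.0
```

drive_tool --deltas "87 0 0 30 0;87 0 0 70 0;87 0 0 110 0;87 0 0 150 0;87 0 0 190 0;87 -20 0 240 0;87 -50 0 260 0;87 -65 0 260 0;87 -65 0 260 0;87 -65 0 260 0;87 -65 0 260 0"

```text
time_s: 23.45
position: [0.412, -0.1335, 0.3142]
tcp_rot: [[0.987, 0.16, -0.002], [0.16, -0.987, 0.002], [-0.002, -0.002, -1.0]]
force: [0.3, 0.6, -0.1]
opening: 1.008
grasp_force: 0.0
```

```bash
python3 - <<'E'
from h import *
im,m=snap('w9')
cv2.imwrite('pics/w9.png',im)
E
```

```text
23.45 [ 0.412  -0.1335  0.3142] [-32.8   8.5 100.6   0.   71.   48. ]
```

View pics/w9.png

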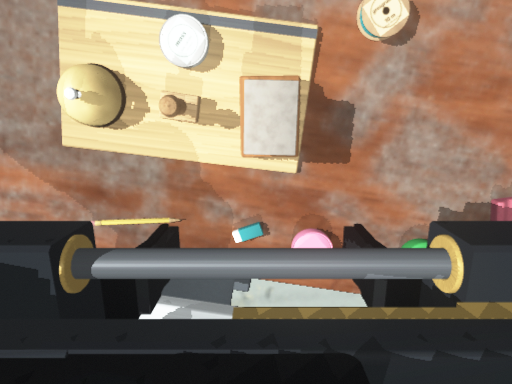

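The box sits on the plinth with an even margin, lid about (243,78)–(299,156). The spool is at (386,11), and the tin is behind the stamp. I'll measure all of them in this view.

```bash
python3 - <<'E'
from h import *
im,m=load('w9'); h=cv2.cvtColor(im,cv2.COLOR_BGR2HSV)
mask=cv2.morphologyEx(((h[...,1]<60)&(h[...,2]>110)).astype(np.uint8),cv2.MORPH_OPEN,np.ones((5,5)))
P,r,c=blob(mask,m,(272,118),.088); print('box',r,c.min(0),c.max(0))
print('spool',plane(m,386,11,.024)*1000,'tin',plane(m,184,41,.028)*1000,'handle',plane(m,172,105,.08)*1000)
E
```

```text
box ((474.1097717285156, -133.82174682617188), (84.74517059326172, 61.61824035644531), 8.452607154846191) [244  80] [298 155]
spool [ 625.61408545 -256.86336161] tin [550.10763808 -11.18590802] handle [470.56654067 -17.15638877]
```

drive_tool --deltas "87 40 -20 0 0;87 80 -45 0 0;87 120 -65 0 0;87 160 -90 0 0;87 200 -115 -30 0;87 214 -123 -70 0;87 214 -123 -110 0;87 214 -123 -150 0;87 214 -123 -190 0;87 214 -123 -220 0;87 214 -123 -220 0;87 214 -123 -220 0"

```text
time_s: 24.7
position: [0.6259, -0.2563, 0.0942]
tcp_rot: [[0.987, 0.16, -0.002], [0.16, -0.987, 0.001], [-0.001, -0.001, -1.0]]
force: [0.4, 0.2, 0.4]
opening: 0.996
grasp_force: 0.0
```

```bash
python3 - <<'E'
from h import *
s=bot.read_state(); p=s['position']*1000; R=s['tcp_rot']; print(p, np.degrees(np.arctan2(R[1][1],R[0][1])), 'need',np.array([626.6,-256.1,4])-p)
E
```

```text
[ 625.9409538 -256.2684459   94.2182113] -80.77118443076088 need [  0.6590462   0.1684459 -90.2182113]
```

drive_tool --deltas "87 0 0 -40 0;87 0 0 -75 0;87 0 0 -90 0;87 0 0 -90 0;65 0 0 -90 0;50 0 0 -90 0;45 0 0 -90 0;45 0 0 -90 0;45 0 0 -90 0;45 0 0 -90 0;45 0 0 -90 0;45 0 0 -90 0"

```text
time_s: 25.9
position: [0.6264, -0.2569, 0.0067]
tcp_rot: [[0.987, 0.16, 0.001], [0.16, -0.987, -0.001], [0.001, 0.001, -1.0]]
force: [0.1, -0.0, 6.3]
opening: 0.682
grasp_force: 30.0
```

drive_tool --deltas "45 0 0 20 0;45 0 0 60 0;45 0 0 100 0;45 0 0 150 0;45 0 0 190 0;45 0 0 190 0;45 0 0 190 0"

```text
time_s: 26.6
position: [0.6259, -0.2566, 0.1965]
tcp_rot: [[0.987, 0.16, 0.002], [0.16, -0.987, -0.001], [0.001, 0.001, -1.0]]
force: [0.4, -0.1, -1.1]
opening: 0.683
grasp_force: 30.0
```

drive_tool --deltas "45 -30 25 0 0;45 -60 50 0 0;45 -90 75 0 0;45 -120 100 0 0;45 -150 123 0 0;45 -150 123 0 0;45 -150 123 -30 0;45 -150 123 -60 0;45 -150 123 -85 0;45 -150 123 -85 0;45 -150 123 -85 0"

```text
time_s: 27.7
position: [0.4751, -0.1333, 0.1094]
tcp_rot: [[0.987, 0.16, -0.003], [0.16, -0.987, 0.002], [-0.003, -0.002, -1.0]]
force: [0.5, 0.1, 0.0]
opening: 0.684
grasp_force: 30.0
```

drive_tool --deltas "45 0 0 -8 0;45 0 0 -14 0;45 0 0 -17 0;45 0 0 -17 0;60 0 0 -17 0;75 0 0 -17 0;80 0 0 -17 0;80 0 0 -17 0;80 0 0 -17 0;80 0 0 -17 0;80 0 0 -17 0"

```text
time_s: 28.8
position: [0.4757, -0.1335, 0.0934]
tcp_rot: [[0.987, 0.16, -0.0], [0.16, -0.987, 0.0], [-0.0, -0.0, -1.0]]
force: [0.1, 1.1, 0.3]
opening: 0.912
grasp_force: 0.0
```

drive_tool --deltas "80 0 0 20 0;80 0 0 50 0;80 0 0 90 0;80 0 0 130 0;80 0 0 170 0;80 -30 0 210 0;80 -65 0 220 0;80 -65 0 220 0;80 -65 0 220 0;80 -65 0 220 0"

```text
time_s: 29.8
position: [0.4111, -0.1336, 0.3131]
tcp_rot: [[0.987, 0.16, -0.0], [0.16, -0.987, 0.0], [-0.0, -0.0, -1.0]]
force: [-0.2, 0.2, 1.0]
opening: 0.918
grasp_force: 0.0
```

```bash
python3 - <<'E'
from h import *
im,m=snap('w10')
cv2.imwrite('pics/w10c.png',cv2.resize(im[0:220,30:340],None,fx=2.5,fy=2.5,interpolation=cv2.INTER_CUBIC))
E
```

```text
29.8 [ 0.4111 -0.1336  0.3131] [-32.9   8.4 100.9   0.   70.7  47.9]
```

View pics/w10c.png

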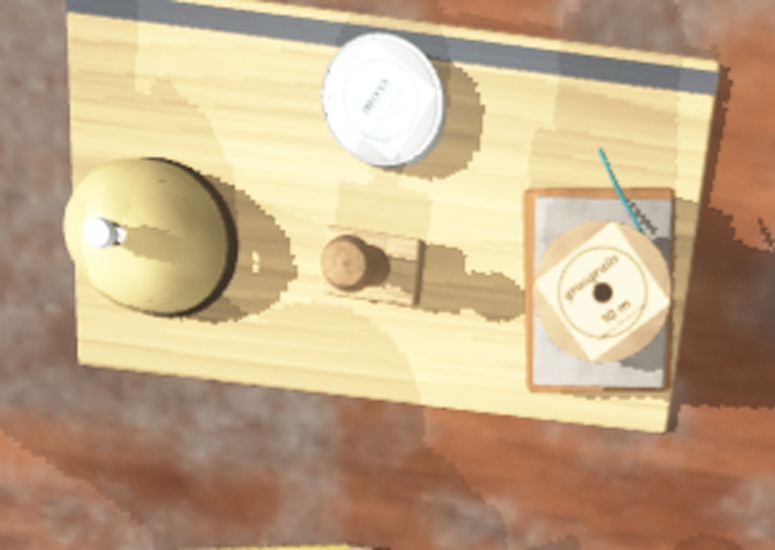

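The crop shows the spool on the box (hole at 602,292), the tin at (383,99) and the stamp handle at (347,262). I'll check the numbers once and then hand in if they fit.

```bash
python3 - <<'E'
from h import *
im,m=load('w10'); f=lambda x,y,z:plane(m,30+x/2.5,y/2.5,z)*1000
sp=f(602,292,.112); C=np.array([f(*q,.008) for q in [(68,10),(720,65),(668,432),(79,363)]]).mean(0); a=np.radians(2.3)
R=np.array([[np.cos(a),np.sin(a)],[-np.sin(a),np.cos(a)]])
print('spool',sp,'box 474-476,-133','centre',C)
for n,p in [('stamp',f(347,262,.082)),('tin',f(383,99,.028)),('plinth seen',np.array([475.7,-132.7]))]: print(n,p,'board',R@(p-C),R@(p-np.array([494.6,-12])))
ok=np.linalg.norm(sp-[475,-133.5])<9
print(ok)
if ok: print(bot.hand_in())
E
```

```text
spool [ 475.48115782 -133.52731516] box 474-476,-133 centre [490.1068102  -13.94305361]
stamp [469.73781962 -14.68942933] board [-20.38253462   0.07166966] [-24.95008291  -1.68949885]
tin [550.97138012 -10.74343106] board [60.94394371  0.75444062] [56.37639543 -1.00672789]
plinth seen [ 475.7 -132.7] board [ -19.16113314 -118.0831041 ] [ -23.72868143 -119.84427261]
True
the job is handed in; nothing more can be done
None
```

The display is set out and handed in after about 30 s on the robot's clock; the judge returned no verdict, but my last camera measurements put the box, spool, stamp and tin within tolerance, and I never touched the dark stamp or the tape.

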